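Balance the locked kitchen beam scale and lock it again

TASK

The kitchen beam scale is locked by its lever, with a tin on the pan. Swing the lever out fully so that the beam is free and tips, slide the sliding weight along until the beam floats level by itself with nothing touching it, and then swing the lever back fully home so that the level beam is locked again. Work gently, with less than 20 N on the beam, weight or lever; keep the tin on its pan and leave the mug, the jar and the spatula where they are.

Things in the scene. Friction and masses are not known exactly. Their poses are not given: they have to be found in the camera images.
- scale: White base of the beam scale, fixed to the worktop, 110 x 500 x 16 mm. Origin: on the worktop surface straight below the beam's pivot. x is across the beam (the far side at yaw 0), y runs along the level beam from the pivot to its weight end with the lever, z up. The base reaches from -205 to +295 mm in y. A two-cheek pivot column rises to 120 mm; a white index plate with a black centre line stands on the -x side of the beam at y 168 mm, up to z 130 mm.
- arrest_hinge (a point): The vertical axis of the blue arrest lever, on the scale at x 0, y 245 mm, z 110 mm (the level of the beam).
- arrest_knob (a point): Upright red round knob of the lever, 16 mm in diameter; this point is on its axis, 32 mm above the lever's arm centre line, 14 mm below the knob's top, 28 mm above the top of the lever's flat arm. It lies 70 mm from the hinge axis: with the lever home at scale x -70, y 245 mm; opening swings it on a horizontal arc towards the scale's +y (clockwise seen from above).
- arrest (a joint): Angle of the arrest lever, rad: 0 = fully home (jaws round the beam's red tongue, beam locked), 1.0 = fully out against its stop. It stays where it is left; it takes about 1.5 N at the knob to turn. The jaws come in from the scale's -x side and have a short flared mouth: they slide over the tongue only if the beam is within about 0.03 rad of level; otherwise they jam against the tongue at about 0.4 rad, which is felt as a firm resistance: do not force it.
- beam (a joint): Tilt of the beam, rad: 0 = level, positive = weight end up and pan down (tin too heavy for the weight's place), stops at +0.075 and -0.075. The free beam is sprung and damped: it settles in under 1 s, and between the stops its tilt changes by about 0.018 rad for every 3 mm that the weight is moved (outwards, towards the lever, lowers the weight end).
- beam_tip (a point): The end of the beam's red tongue (8 mm wide, 6 mm thick), 215 mm from the pivot along the beam; at z 110 mm when level.
- poise_tab (a point): The sliding weight (dark steel block 44 mm across x, 30 mm along the beam, 42 mm high, wrapped round the beam) with an upright brass tab on top, 24 mm across and 20 mm along the beam. This point is the centre of the tab, 42 mm above the beam's centre line; the tab reaches 20 mm above it and rises clear of the block from 20 mm below it. Mass 0.52 kg; sliding needs about 1 N.
- poise (a joint): Position of the sliding weight along the beam, m: 0 = nearest the pivot (weight centre 15 mm from the pivot), grows towards the lever, up to 0.125. It starts at 0.005 to 0.035, always too close for the tin; where it balances depends on the tin's mass, which differs each time: between about 0.055 and 0.115.
- pan_center (a point): Centre of the upper face of the round steel pan, 110 mm in diameter, 150 mm from the pivot at the beam's other end (-y), at z 146 mm; the pan stays horizontal as the beam tips.
- tin_center (a point): Centre of the green tin with a steel lid on the pan, 77 mm in diameter, 60 mm high, unknown mass 0.22 to 0.41 kg.
- mug: White mug, 80 mm in diameter, 92 mm high, standing beyond the scale; origin at the centre of its underside. Bystander.
- spice_jar: Amber jar with a black cap, 48 mm in diameter, 100 mm high, standing beyond the scale near the lever; origin at the centre of its underside. Bystander.
- spatula: Spatula 260 mm long lying on the worktop on the robot's side of the scale; bystander.
Mind the look-alikes: they are no part of the job. Of the things shaped like the part that bears tin_center, the green one is meant.

How it is judged (in metres and radians):
On the way, in this order (a step that is already met when the one before it is completed fails the run):
1. the lever is swung out and the freed beam has tipped (value of joint arrest above 0.8 rad and (value of joint beam above 0.035 rad or value of joint beam below -0.035 rad)), for 0.2 s.
2. with the lever out and nothing touching beam, weight or tin, the beam floats level (within 0.025 rad) for half a second (value of joint arrest above 0.8 rad and value of joint beam between -0.025 and 0.025 rad and contact force between each of the fingers, the arm and beam below 0.02 N and contact force between each of the fingers, the arm and tin below 0.02 N), for 0.5 s.
3. the lever is swung fully home again over the level beam (value of joint arrest below 0.08 rad and value of joint beam between -0.025 and 0.025 rad), for 0.2 s.
At the end, for the whole second after the job is handed in: The lever is fully home (within 0.08 rad) with the beam level in its jaws (within 0.025 rad), the weight still out where it balanced the tin (more than 45 mm along its travel), the tin upright on the pan within 30 mm of its centre, and mug, jar and spatula within 30 mm of where they stood (all of step 3 and value of joint poise above 0.045 m and horizontal distance between tin_center and pan_center below 0.03 m and angle between tin_center's own z axis and vertical below 0.1 rad and distance of each of mug, spice_jar, spatula from where it was at the start of the episode below 0.03 m); the robot touches nothing.
It fails at once if 20 N or more on the beam, sliding weight or pan (contact force between any of the fingers, the arm and beam above 20 N).
It fails at once if 20 N or more on the arrest lever (contact force between any of the fingers, the arm and arrest above 20 N).
It fails at once if the tin slid more than 30 mm from the pan's centre or tipped (horizontal distance between tin_center and pan_center above 0.03 m or angle between tin_center's own z axis and vertical above 0.3 rad).
It fails at once if mug, jar or spatula moved more than 30 mm (distance of any of mug, spice_jar, spatula from where it was at the start of the episode above 0.03 m).
It also fails if it takes over 72 s, if anything falls off the work surface, if the arm or the gripper's body presses on something with over 40 N, if the wrist force passes 120 N, or if a joint passes its speed limit or range.

ROBOT

A 7-joint arm with a two-finger parallel gripper is mounted at the origin on the work surface. World frame = base frame: x ahead of the robot, y to its left, z up, the work surface at z = 0. Lengths are in mm, angles in rad, forces in N, time in s.
With the tool pointing down it reaches from about 400 to 875 mm from the base axis. Payload 4.4 kg.
Tool frame: the origin (TCP) lies on the centre line of the jaws, within the pads' length; the fingertips stand 25 mm ahead of it and the grasp point (between the pads) lies 6 mm ahead of it; z points along the fingers, x is the direction in which the jaws open and shut, and the axes are right-handed (so a half turn about z gives the same grasp; the last joint's range is limited). The gripper opens to 85 mm and grips with 20 to 120 N. Pads are 22 mm wide; open, the fingers measure 114 mm over their backs; the gripper's body (76 mm by 85 mm) begins 54 mm behind the grasp point. The pads swing forward as they close: fully open they stand 13 mm farther back than shut.
Start: joints at [-1.265, 0.628, 0.038, 1.517, -0.027, 0.996, -0.02], TCP at [236.119, 605.612, 256.313] pointing down, gripper open.
Joint ranges: [-3.06, 3.06], [-0.37, 2.12], [-1.25, 1.32], [0.18, 2.47], [-1.1, 4.24], [0.23, 1.98], [-2.94, 2.94]. Speed limits (rad/s): [2.57, 2.57, 3.14, 3.14, 3.14, 3.14, 3.14].

INTERFACE

Orientations are given as [roll, pitch, yaw] about the fixed x, y, z axes, in that order (R = Rz(yaw) Ry(pitch) Rx(roll)).
In Python, from cell import ctrl, cams gives the robot as it stands. The module is installed in compiled form; this text tells all that it offers.
- The arm moves only by the tool step_arm, never from a script. Its arguments are lists of equal length, an entry for each row: "linear": the shift along the tool's x, y, z in mm, a list of three; "yaw": the turn about the tool's z in rad; "gripper": the opening, from -1 (shut) to 1 (fully open). A call has 1 to 8 rows; each row is the pose to reach, as a shift and turn from the pose commanded when the call began, along the tool's axes at that moment; what a row does not reach only later rows make up. A row lasts 1/12 s, in which the tool goes at most 41.7 mm and 7.16 degrees, less where a joint would pass 70% of its speed; a pose out of reach is approached as far as the arm can. A call with a gripper value outside its range is refused whole. The fingers move at their own pace and stop on an object; the grip force is fixed at half the most. Time passes only in rows, so rows that repeat a pose let the fingers close. It gives the time, the measured TCP pose, the force and the opening at its end, in the units of the state.
- ctrl.read_state(): the state, without advancing time (a new reading comes with each control period).
- cams.get_image(name): name is "side" or "top"; returns a dict with "frame" (480x640x3 uint8, red, green, blue), "depth" (480x640 float32, mm along the optical axis (not along the pixel's ray), 0 where there is no reading), "intrinsics" (3x3 intrinsics, pixels), "cam_to_world" (4x4, takes a point from camera to world coordinates). Camera axes: x right, y down, z forward; pixel columns grow to the right and rows downward; lengths in mm; the calibration is good to about 2 mm. A picture is of the moment at which its call begins.
- ctrl.finish_job(): hands the job in, once; it reports no verdict.
Trained networks look in the newest picture that a camera, given by its name, has taken for a name from the list of things; names that differ only in an ending like _2 or _b are one class to them, and where a whole thing is asked for, a point or a joint stands for the part that bears it (a point fixed in the world has none). Each returns a list of dicts, best first, with "conf" (0 to 1); they miss things now and then, are a little off and sometimes report something else, mostly with a low value. They report only what shows in the picture. A call takes as long as a camera call. They do not tell look-alikes from the thing itself.
- cams.regions_of(camera, name): "pixels" (480x640 bool, what is visible of it) and "pixel" ([column, row] in pixels, amid what is visible of it).
The state is a dict: "clock": time; "qpos": joint angles; "qd": joint speeds; "tau": joint torques, N m; "eef_pos": TCP position; "tool_rot": TCP orientation; "force": force on the tool from outside, world axes, zero at the start; "torque": the same for the moment, N m; "width": finger opening in mm.
Only numpy, scipy, OpenCV 4.12 (cv2) and the standard library are available. Lean on these libraries where they do the work, as an engineer would, in place of code of your own. Each camera call takes 0.05 s, during which the arm holds its last target.

## Working session

There is one attempt and no reset: what is moved stays moved. The work goes in short steps, Python scripts to look and compute and a tool call to move; the robot and the scene stay as the last step left them, time stands still between calls to the robot, and variables do not carry over. Pictures are saved under pics/ and viewed, and the job is handed in when it is done.

Besides the shell and the picture viewer there is one more tool, called after "Emit:" as a command line: name --pt "numbers of a row" for each row, then --argument value for the rest. step_arm: Moves the arm, as the interface text tells. Its arguments: {"type":"object","properties":{"linear":{"type":"array"},"yaw":{"type":"array"},"gripper":{"type":"array"}},"required":["linear","yaw","gripper"]}

```bash
mkdir -p pics; python3 - <<'E'
from cell import ctrl,cams
import cv2,numpy as np
s=ctrl.read_state();print(s)
for n in("side","top"):
    d=cams.get_image(n);cv2.imwrite(f"pics/{n}0.png",d["frame"][:,:,::-1]);print(n,d["intrinsics"].tolist(),np.round(d["cam_to_world"],3).tolist())
    np.savez(f"{n}0.npz",**d)
    for k in("scale","arrest_knob","poise_tab","tin_center","beam_tip","pan_center","mug","spice_jar","spatula","arrest"):
        try:
            for r in cams.regions_of(n,k)[:3]: print(n,k,round(r["conf"],2),r["pixel"],r["pixels"].sum())
        except Exception as e: print(k,e)
E
```

```text
{'clock': 0.0, 'qpos': array([-1.26481691,  0.6293351 ,  0.03840534,  1.51838001, -0.02698084,
        0.99631016, -0.02001151]), 'qd': array([-7.92419287e-04, -4.62508212e-05,  6.87329581e-04,  9.52580439e-04,
       -1.89552518e-03, -9.14176442e-04,  7.86142002e-04]), 'tau': array([ 4.38646466e-04, -5.63431621e+01,  1.22656748e+00, -1.93458509e+01,
        1.09482018e-02,  1.01734136e-02, -4.72667708e-06]), 'eef_pos': array([235.87271269, 605.06249384, 255.39169509]), 'tool_rot': array([3.14157300e+00, 1.91554770e-03, 1.19904515e+00]), 'force': array([0.18691427, 0.37239537, 0.05329085]), 'torque': array([-0.04855624, -0.02322926, -0.0097796 ]), 'width': 85.2820154930646}
side [[502.1358801073978, 0.0, 315.5250099245374], [0.0, 502.1358801073978, 246.34989577154965], [0.0, 0.0, 1.0]] [[0.914, -0.269, 0.304, 318.32], [-0.406, -0.581, 0.706, -667.723], [-0.013, -0.769, -0.64, 696.855], [0.0, 0.0, 0.0, 1.0]]
side scale 0.72 [297.6, 296.2] 11942
side arrest_knob 0.77 [248.6, 190.6] 779
side poise_tab 0.9 [290.3, 241.5] 678
side tin_center 0.8 [296.7, 438.0] 3200
side tin_center 0.79 [3
[... 374 characters left out ...]
4], [0.0, 0.0, 1.0]] [[0.027, -0.983, 0.18, 376.611], [-1.0, -0.026, 0.012, -54.663], [-0.007, -0.181, -0.984, 1238.343], [0.0, 0.0, 0.0, 1.0]]
top scale 0.59 [294.8, 260.3] 10263
top arrest_knob 0.68 [206.8, 253.9] 633
top poise_tab 0.65 [307.0, 249.5] 360
top tin_center 0.79 [403.2, 246.1] 1402
top tin_center 0.71 [445.7, 315.3] 1151
top tin_center 0.27 [206.0, 251.3] 519
top beam_tip 0.87 [363.4, 246.0] 2098
top pan_center 0.85 [379.7, 252.0] 943
top pan_center 0.42 [359.0, 248.5] 2118
top mug 0.59 [331.1, 189.9] 1446
top mug 0.43 [405.8, 245.1] 1458
top mug 0.2 [310.3, 248.6] 357
top spice_jar 0.92 [240.6, 196.7] 544
top spatula 0.72 [320.2, 329.2] 1864
top arrest 0.97 [206.0, 250.0] 536
```

View pics/side0.png

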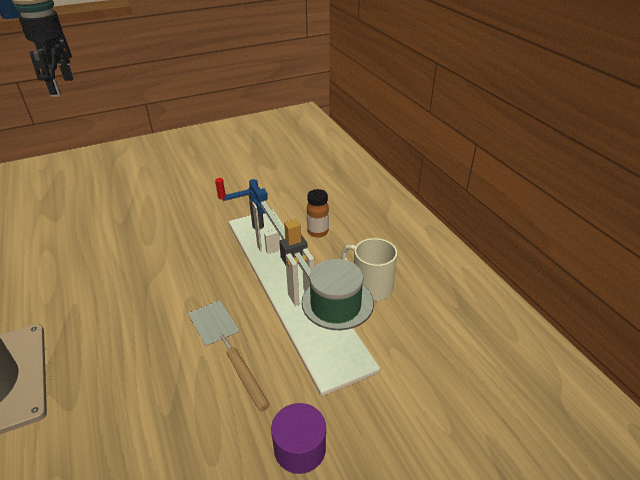

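View pics/top0.png

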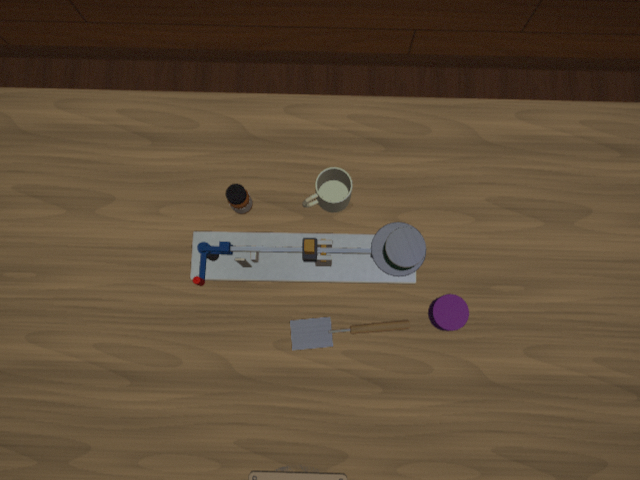

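Side view: the green tin is on the pan at (336,289), with a purple look-alike on the worktop at (298,438). The red knob is at (220,188), the brass tab at (292,231), the jar at (317,215), the mug at (376,265) and the spatula at (228,340). In the top view the knob is at (197,281) and the tab at (310,246). The rectangular handle of the spatula and the jar's amber label could be confused with the brass tab by colour, so I'll check with a crop and by height.

```bash
cat > h.py <<'E'
import numpy as np,cv2
def cloud(d):
    K=d["intrinsics"];T=d["cam_to_world"];z=d["depth"].astype(float)
    v,u=np.mgrid[:480,:640]
    p=np.stack([(u-K[0,2])/K[0,0]*z,(v-K[1,2])/K[1,1]*z,z,np.ones_like(z)],-1)
    return (p@T.T)[...,:3]
def proj(d,P):
    T=np.linalg.inv(d["cam_to_world"]);q=T[:3,:3]@np.asarray(P,float)+T[:3,3];q=d["intrinsics"]@q;return q[:2]/q[2]
def hsv(d): return cv2.cvtColor(d["frame"],cv2.COLOR_RGB2HSV)
E
python3 - <<'E'
from h import *
D={n:dict(np.load(f"{n}0.npz")) for n in("side","top")}
for n,d in D.items():
    P=cloud(d);H=hsv(d).astype(int);h,s,v=H[...,0],H[...,1],H[...,2];ok=d["depth"]>0
    base=ok&(s<60)&(v>90)&(abs(P[...,2]-16)<6)
    lab=cv2.connectedComponentsWithStats(base.astype(np.uint8));i=1+np.argmax(lab[2][1:,4]);q=P[lab[1]==i]
    r=cv2.minAreaRect(q[:,:2].astype(np.float32));print(n,"base",r,np.median(q[:,2]),cv2.boxPoints(r).tolist())
    red=ok&((h<6)|(h>174))&(s>180)&(v>80)
    lab=cv2.connectedComponentsWithStats(red.astype(np.uint8))
    for i in range(1,lab[0]):
        if lab[2][i,4]>8:
            q=P[lab[1]==i];print(" red",lab[3][i],lab[2][i,4],np.median(q,0).round(1),q.min(0).round(),q.max(0).round())
    br=ok&(h>12)&(h<25)&(s>180)&(P[...,2]>110)&(P[...,0]>300)
    lab=cv2.connectedComponentsWithStats(br.astype(np.uint8))
    for i in range(1,lab[0]):
        if lab[2][i,4]>8:
            q=P[lab[1]==i];print(" brass",lab[3][i],lab[2][i,4],np.median(q,0).round(1),q.min(0).round(),q.max(0).round())
    bl=ok&(h>100)&(h<125)&(s>120)&(P[...,2]>60)&(P[...,0]>350)&(P[...,1]<300)
    q=P[bl];print(" blue",len(q),q.min(0).round(),q.max(0).round())
d=D["side"];c=d["frame"][160:340,190:390,::-1];cv2.imwrite("pics/crop0.png",cv2.resize(c,None,fx=3.2,fy=3.2,interpolation=cv2.INTER_CUBIC))
E
```

```text
side base ((555.0435180664062, 1.505401611328125), (109.50017547607422, 499.0114440917969), 0.5832383632659912) 16.027270864809452 [[497.7564697265625, 250.44088745117188], [502.8360595703125, -248.54470825195312], [612.33056640625, -247.43008422851562], [607.2509765625, 251.55551147460938]]
 red [220.00684932 187.98630137] 146 [482.8 199.  138.3] [476. 193. 114.] [490. 212. 158.]
 brass [363.55555556   2.22222222] 9 [1429.4 1360.6  127.3] [1422. 1332.  119.] [1432. 1363.  141.]
 brass [408.13043478   4.56521739] 23 [1429.1 1009.8  193.4] [1423.  973.  183.] [1434. 1047.  208.]
 brass [427.45454545   2.09090909] 11 [1428.6  893.3  230.5] [1424.  872.  223.] [1433.  909.  235.]
 brass [450.9047619    3.66666667] 21 [1429.2  761.6  253.1] [1426.  750.  242.] [1434.  783.  263.]
 brass [493.22222222   1.66666667] 18 [1429.4  569.4  302.4] [1426.  553.  295.] [1431.  586.  307.]
 brass [523.5   2.1] 10 [1427.3  450.7  326.9] [1425.  444.  322.] [1433.  462.  333.]
 brass [536.30769231   1.69230769] 13 [1428.7  408.1  337.3] [1422.  395.  330.] [1433.  419.  344.]
 brass [561.64285714   3
[... 18505 characters left out ...]
.   140.4] [1425.   48.  130.] [1433.   69.  145.]
 brass [629.64 133.6 ] 25 [1429.2   25.5  132.7] [1426.   12.  122.] [1434.   33.  144.]
 brass [634.22222222 137.22222222] 9 [1430.5   11.1  127.5] [1427.    5.  123.] [1435.   13.  136.]
 blue 434 [487. 143.  86.] [691. 213. 136.]
top base ((536.36181640625, -11.381484985351562), (64.86174774169922, 465.35382080078125), 0.5367342233657837) 16.620148550071917 [[501.75274658203125, 220.98141479492188], [506.11199951171875, -244.35198974609375], [570.9708862304688, -243.744384765625], [566.6116333007812, 221.58901977539062]]
 red [196.5 280. ] 44 [485.3 204.1 156.5] [479. 198. 150.] [491. 212. 161.]
 blue 433 [494. 150.  92.] [566. 215. 142.]
```

View pics/crop0.png

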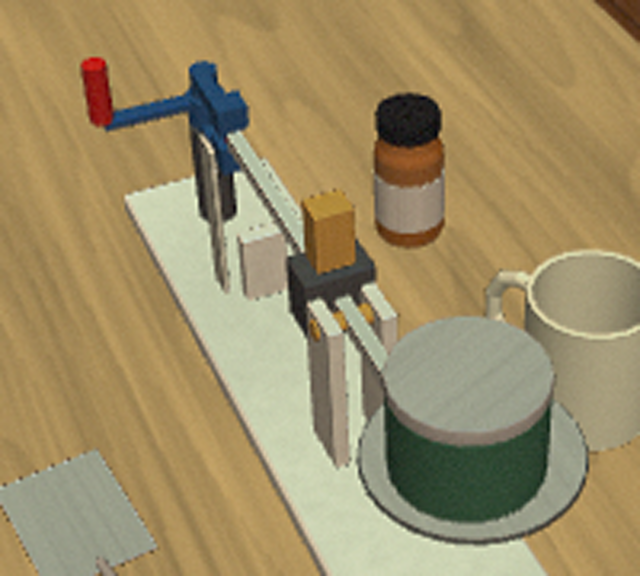

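The crop confirms all of it: brass tab on the dark weight near the pivot, red knob on the blue lever pointing to −x (home), green tin on the pan. Now I'll locate the tab, build a tilt gauge from the tin lid, and work out the first move.

```bash
cat >> h.py <<'E'
O=np.array([555.5,-43.5]);YW=0.0102
def s2w(x,y): c,s=np.cos(YW),np.sin(YW);return O+[c*x-s*y,s*x+c*y]
def w2s(p): c,s=np.cos(YW),np.sin(YW);q=np.asarray(p)[...,:2]-O;return np.stack([c*q[...,0]+s*q[...,1],-s*q[...,0]+c*q[...,1]],-1)
def brass(d):
    P=cloud(d);H=hsv(d).astype(int);q=w2s(P)
    return (d["depth"]>0)&(H[...,0]>8)&(H[...,0]<28)&(H[...,1]>120)&(P[...,2]>126)&(P[...,2]<190)&(abs(q[...,0])<35)&(q[...,1]>-20)&(q[...,1]<170),P,q
def red(d):
    P=cloud(d);H=hsv(d).astype(int);q=w2s(P)
    return (d["depth"]>0)&((H[...,0]<6)|(H[...,0]>174))&(H[...,1]>150)&(H[...,2]>60)&(P[...,2]>110)&(P[...,2]<175)&(abs(q[...,0]+40)<60)&(abs(q[...,1]-260)<60),P,q
def lid(d):
    P=cloud(d);q=w2s(P)
    return (d["depth"]>0)&(np.hypot(q[...,0],q[...,1]+150)<30)&(P[...,2]>185)&(P[...,2]<225),P,q
def tocmd(p,yaw,st):
    "shift in tool axes from state st to world p, and tool yaw"
    R=cv2.Rodrigues(np.array([0,0,1.0])*st["tool_rot"][2])[0]@np.diag([1,-1,-1.])
    return R.T@(np.asarray(p)-st["eef_pos"]), -(yaw-st["tool_rot"][2])
E
python3 - <<'E'
from h import *
from cell import ctrl
D={n:dict(np.load(f"{n}0.npz")) for n in("side","top")}
for n,d in D.items():
    for f in(brass,red,lid):
        m,P,q=f(d);print(n,f.__name__,m.sum(),"world med",np.median(P[m],0).round(1),"z",P[m][:,2].min().round(1),P[m][:,2].mean().round(2),P[m][:,2].max().round(1),"scale",np.median(q[m],0).round(1),q[m].min(0).round(1),q[m].max(0).round(1))
m,P,q=brass(D["top"]);t=m&(P[...,2]>168);print("tabtop",t.sum(),q[t].mean(0),P[t].mean(0))
m,P,q=red(D["top"]);t=m&(P[...,2]>152);print("knobtop",t.sum(),q[t].mean(0),P[t].mean(0))
m,P,q=red(D["side"]);t=m&(P[...,2]>153);print("knobtop side",t.sum(),q[t].mean(0),P[t].mean(0))
print("home",s2w(-70,245),"hinge",s2w(0,245))
E
```

```text
side brass 352 world med [553.6 -22.6 160.4] z 132.5 158.32 175.1 scale [-1.7 20.9] [-11.8  17.2] [13.2 39. ]
side red 147 world med [483.  199.  138.1] z 114.3 138.33 157.6 scale [-70.1 243.3] [-77.1 237.2] [-62.4 256.4]
side lid 921 world med [ 556.8 -194.3  204.9] z 202.5 204.89 207.4 scale [  -0.4 -150.7] [ -29.6 -179.8] [  29.8 -120.4]
top brass 155 world med [555.8 -13.6 171.6] z 131.0 167.22 177.1 scale [ 0.7 29.8] [-8.5 20.6] [19.8 39.7]
top red 69 world med [484.9 201.6 154.5] z 114.7 148.27 160.9 scale [-68.  245.8] [-73.9 241.2] [-61.9 255.9]
top lid 788 world med [ 556.9 -193.7  204.9] z 198.7 205.03 212.0 scale [-1.000e-01 -1.501e+02] [ -29.3 -179.8] [  29.9 -120.1]
tabtop 114 [ 3.20963744 30.73775138] [558.39595085 -12.73110985 172.73191035]
knobtop 41 [-67.33784324 248.39196962] [485.63210549 204.19221429 156.7409733 ]
knobtop side 29 [-69.5739559  247.01019461] [483.41020301 202.7877032  155.58684504]
home [483.0046847  200.77326759] hinge [553.00104333 201.48725521]
```

```bash
python3 - <<'E'
from h import *
from cell import ctrl
st=ctrl.read_state()
print(tocmd([484,202,256],1.07,st))
E
```

```text
(array([-2.85991298e+02,  3.77573324e+02,  3.37900821e-01]), np.float64(0.12895675700732578))
```

Emit:
step_arm --pt "-24 31 0" --pt "-48 63 0" --pt "-72 94 0" --pt "-95 126 0" --pt "-119 157 0" --pt "-143 189 0" --pt "-167 220 0" --pt "-191 252 0" --yaw '[0.02,0.04,0.06,0.08,0.1,0.12,0.13,0.13]' --gripper '[-0.3,-0.3,-0.3,-0.3,-0.3,-0.3,-0.3,-0.3]'

```text
clock: 1.77
eef_pos: [402.1, 334.6, 256.6]
tool_rot: [3.141, -0.001, 1.069]
force: [1.2, 0.3, 0.1]
width: 30.3
```

```bash
python3 - <<'E'
from h import *
from cell import ctrl
st=ctrl.read_state()
print(st["eef_pos"],st["tool_rot"],st["qpos"],st["width"])
print(tocmd([484,202,256],1.07,st))
E
```

```text
[402.10216639 334.57690354 256.57738385] [ 3.14149864e+00 -5.61851294e-04  1.06906318e+00] [-0.80464813  0.4474167   0.08170313  1.87128821 -0.04825531  0.82420878
  0.37087245] 30.345752274779358
(array([-76.84842502, 135.56625714,   0.57738385]), np.float64(-0.0009368197065910966))
```

Emit:
step_arm --pt "-16 28 0" --pt "-32 57 0" --pt "-48 85 0" --pt "-64 113 0" --pt "-74 131 0" --pt "-77 135 0" --pt "-77 135 0" --pt "-77 135 0" --yaw '[0,0,0,0,0,0,0,0]' --gripper '[-0.3,-0.3,-0.3,-0.3,-0.3,-0.3,-0.3,-0.3]'

```text
clock: 2.43
eef_pos: [482.3, 204.6, 256.3]
tool_rot: [-3.141, -0.001, 1.069]
force: [-0.8, 0.9, -0.1]
width: 29.8
```

```bash
python3 - <<'E'
from h import *
from cell import ctrl,cams
st=ctrl.read_state()
print(tocmd([484,202,145],1.07,st),st["force"])
d=cams.get_image("side");c=d["frame"][100:280,150:350,::-1];cv2.imwrite("pics/c1.png",cv2.resize(c,None,fx=3,fy=3,interpolation=cv2.INTER_CUBIC))
E
```

```text
(array([ -1.48817043,   2.74635363, 111.30105301]), np.float64(-0.000522975607224252)) [-0.84819585  0.87270015 -0.14377131]
```

View pics/c1.png

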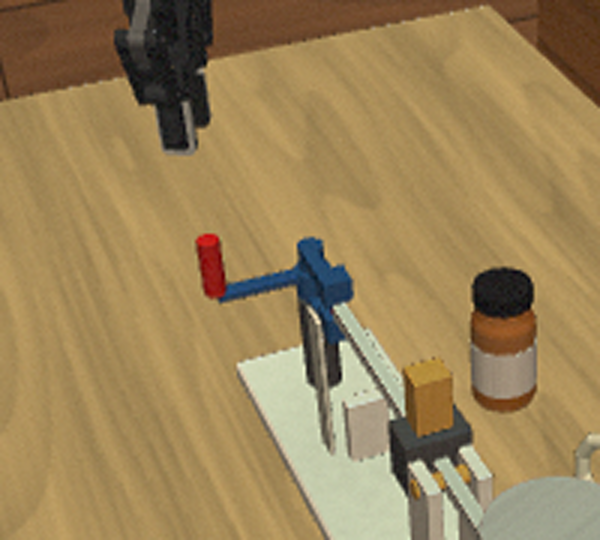

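The gripper hangs above and behind the knob (knob at crop (210,265)), still unobstructed. Next I lower to just above the knob, then over it.

Emit:
step_arm --pt "0 1 15" --pt "-1 2 35" --pt "-1 3 55" --pt "-1 3 66" --pt "-1 3 66" --pt "-1 3 66" --yaw '[0,0,0,0,0,0]' --gripper '[-0.3,-0.3,-0.3,-0.3,-0.3,-0.3]'

```text
clock: 2.98
eef_pos: [484.0, 202.8, 190.0]
tool_rot: [-3.14, 0.001, 1.072]
force: [0.1, -0.4, -1.1]
width: 29.9
```

```bash
python3 - <<'E'
from h import *
from cell import ctrl,cams
st=ctrl.read_state()
print(tocmd([484,202,145],1.07,st),st["force"],st["eef_pos"])
for n in ("side","top"):
    d=cams.get_image(n);u,v=proj(d,[484,202,160]).astype(int);c=d["frame"][max(v-60,0):v+60,u-70:u+70,::-1];cv2.imwrite(f"pics/c2{n}.png",cv2.resize(c,None,fx=4,fy=4,interpolation=cv2.INTER_CUBIC))
E
```

```text
(array([-0.7330875 ,  0.397388  , 44.99100961]), np.float64(0.0015697052179803883)) [ 0.07423184 -0.43660189 -1.07416148] [484.0020752  202.83386462 189.99100961]
```

View pics/c2side.png

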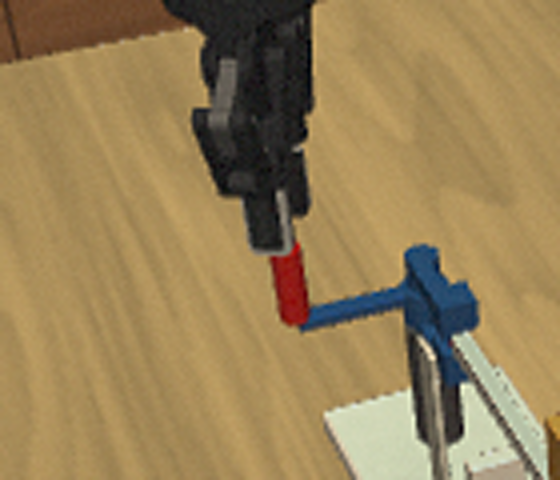

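View pics/c2top.png

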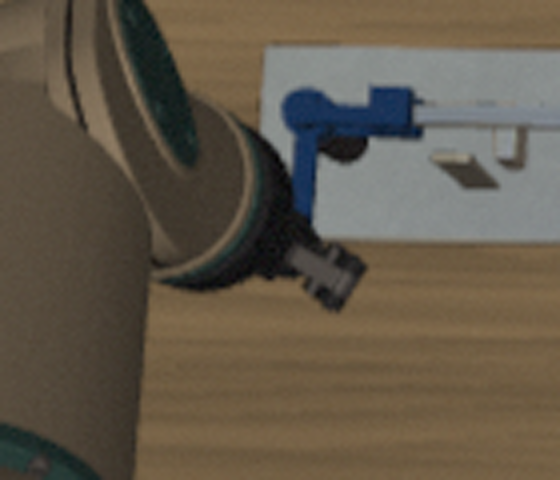

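The near finger stands just in front of the knob's top, as it should with the jaws straddling it. I lower the rest of the way slowly.

Emit:
step_arm --pt "0 0 6" --pt "0 0 12" --pt "0 0 18" --pt "0 0 24" --pt "0 0 24" --yaw '[0,0,0,0,0]' --gripper '[-0.3,-0.3,-0.3,-0.3,-0.3]'

```text
clock: 3.5
eef_pos: [484.2, 201.0, 165.0]
tool_rot: [-3.14, 0.002, 1.069]
force: [-0.1, -0.2, -0.4]
width: 30.0
```

Emit:
step_arm --pt "0 0 6" --pt "0 0 12" --pt "0 0 18" --pt "0 0 20" --pt "0 0 20" --yaw '[0,0,0,0,0]' --gripper '[-0.3,-0.3,-0.3,-0.3,-0.3]'

```text
clock: 3.92
eef_pos: [484.6, 201.2, 145.5]
tool_rot: [-3.141, 0.001, 1.069]
force: [-0.1, -0.6, 0.3]
width: 29.8
```

```bash
python3 - <<'E'
from h import *
from cell import ctrl,cams
st=ctrl.read_state()
print(st["force"],st["eef_pos"],st["tool_rot"])
yaw=1.07;tx=np.array([np.cos(yaw),np.sin(yaw)])
p0=st["eef_pos"]
for a in np.arange(0,1.01,.1):
    k=s2w(-70*np.cos(a),245+70*np.sin(a)); lag=7/np.cos(0.5-a)
    t=np.array([np.sin(a),np.cos(a)]); p=k+7*tx
    print(round(a,1),tocmd([*p,p0[2]],yaw,st)[0].round(1))
d=cams.get_image("side");u,v=proj(d,[484,202,160]).astype(int);c=d["frame"][max(v-60,0):v+60,u-70:u+70,::-1];cv2.imwrite(f"pics/c3.png",cv2.resize(c,None,fx=4,fy=4,interpolation=cv2.INTER_CUBIC))
E
```

```text
[-0.13352528 -0.59463063  0.29362274] [484.55956584 201.15608635 145.51330938] [-3.14071128e+00  1.13062787e-03  1.06899068e+00]
0.0 [ 5.9 -1.2  0. ]
0.1 [12.2 -4.3  0. ]
0.2 [18.7 -6.8  0. ]
0.3 [25.5 -8.6  0. ]
0.4 [32.4 -9.7  0. ]
0.5 [ 39.4 -10.2   0. ]
0.6 [46.4 -9.9  0. ]
0.7 [53.3 -8.9  0. ]
0.8 [60.1 -7.3  0. ]
0.9 [66.7 -5.   0. ]
1.0 [73. -2.  0.]
```

View pics/c3.png

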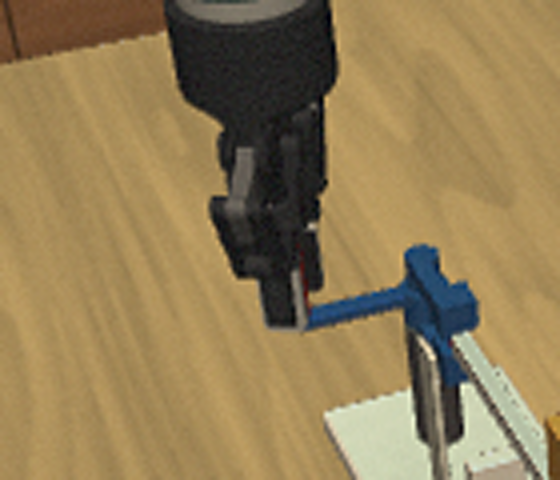

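The knob is between the fingers and there is no contact force. I push along the arc at a moderate pace.

Emit:
step_arm --pt "3 -1 0" --pt "6 -1 0" --pt "9 -3 0" --pt "12 -4 0" --pt "16 -6 0" --pt "20 -7 0" --pt "25 -9 0" --pt "25 -9 0" --yaw '[0,0,0,0,0,0,0,0]' --gripper '[-0.3,-0.3,-0.3,-0.3,-0.3,-0.3,-0.3,-0.3]'

```text
clock: 4.63
eef_pos: [488.6, 229.3, 146.1]
tool_rot: [-3.141, -0.0, 1.071]
force: [-1.2, 1.4, 1.0]
width: 29.9
```

Emit:
step_arm --pt "5 -1 0" --pt "10 -1 0" --pt "15 -1 0" --pt "20 -1 0" --pt "25 -1 0" --pt "30 0 0" --pt "35 1 0" --pt "35 1 0" --yaw '[0,0,0,0,0,0,0,0]' --gripper '[-0.3,-0.3,-0.3,-0.3,-0.3,-0.3,-0.3,-0.3]'

```text
clock: 5.3
eef_pos: [508.3, 259.2, 146.5]
tool_rot: [3.14, -0.002, 1.07]
force: [-0.0, 0.2, -0.0]
width: 29.9
```

```bash
python3 - <<'E'
from h import *
from cell import ctrl,cams
st=ctrl.read_state()
print(st["force"],st["eef_pos"],st["tool_rot"])
d=cams.get_image("side");u,v=proj(d,[500,202,160]).astype(int);c=d["frame"][max(v-60,0):v+60,u-70:u+70,::-1];cv2.imwrite(f"pics/c4.png",cv2.resize(c,None,fx=4,fy=4,interpolation=cv2.INTER_CUBIC))
m,P,q=lid(d);print("lid",P[m][:,2].mean())
E
```

```text
[-0.04496263  0.22621451 -0.03212017] [508.2602433  259.23432671 146.47667868] [ 3.14024208e+00 -2.44751125e-03  1.06975500e+00]
lid 194.86256868731567
```

View pics/c4.png

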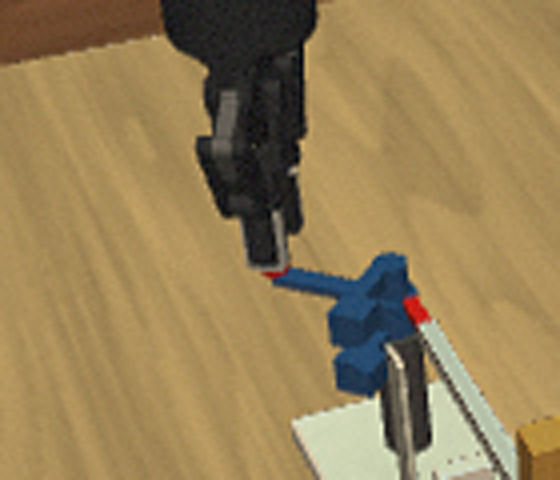

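Side crop: the lever has swung out, the tongue is free and the beam's weight end is up; the lid dropped by 10 mm. The lever is at about 0.82 rad, so I ease it on to the stop.

Emit:
step_arm --pt "2 1 0" --pt "4 2 0" --pt "6 3 0" --pt "8 3 0" --pt "9 4 0" --pt "9 4 0" --yaw '[0,0,0,0,0,0]' --gripper '[-0.3,-0.3,-0.3,-0.3,-0.3,-0.3]'

```text
clock: 5.85
eef_pos: [515.0, 263.9, 146.3]
tool_rot: [3.141, -0.0, 1.069]
force: [-1.1, -0.7, -0.6]
width: 30.1
```

Emit:
step_arm --pt "1 0.5 0" --pt "2 1 0" --pt "2 1 0" --yaw '[0,0,0]' --gripper '[-0.3,-0.3,-0.3]'

```text
clock: 6.1
eef_pos: [516.5, 265.3, 146.3]
tool_rot: [-3.141, -0.0, 1.069]
force: [0.1, -0.1, -0.2]
width: 29.8
```

Emit:
step_arm --pt "1 0.5 0" --pt "2 1 0" --pt "2 1 0" --yaw '[0,0,0]' --gripper '[-0.3,-0.3,-0.3]'

```text
clock: 6.35
eef_pos: [518.5, 266.5, 146.3]
tool_rot: [-3.142, -0.0, 1.069]
force: [-1.4, -0.5, -1.1]
width: 29.7
```

That puts the lever at about 1.0 rad with no hard contact. I centre the fingers off the knob and lift.

Emit:
step_arm --pt "-3 0 0" --pt "-7 0 0" --pt "-7 0 -10" --pt "-7 0 -35" --pt "-7 0 -65" --pt "-7 0 -90" --pt "-7 0 -90" --yaw '[0,0,0,0,0,0,0]' --gripper '[-0.3,-0.3,-0.3,-0.3,-0.3,-0.3,-0.3]'

```text
clock: 6.93
eef_pos: [518.2, 261.4, 242.3]
tool_rot: [3.136, -0.009, 1.069]
force: [-0.5, -0.3, 0.2]
width: 30.0
```

```bash
python3 - <<'E'
from h import *
from cell import ctrl,cams
st=ctrl.read_state()
print(st["force"],st["eef_pos"],st["tool_rot"])
for n in("side","top"):
    d=cams.get_image(n);u,v=proj(d,[540,150,140]).astype(int);c=d["frame"][max(v-80,0):v+80,u-100:u+100,::-1];cv2.imwrite(f"pics/c5{n}.png",cv2.resize(c,None,fx=3,fy=3,interpolation=cv2.INTER_CUBIC))
    for f in(lid,brass,red):
        m,P,q=f(d)
        if m.sum(): print(n,f.__name__,m.sum(),P[m].mean(0).round(2),np.median(q[m],0).round(1),q[m].min(0).round(1),q[m].max(0).round(1))
    if n=="side":
        m,P,q=brass(d); t=m&(P[...,2]>P[m][:,2].max()-3);print("tabtop",q[t].mean(0),P[t].mean(0))
print(tocmd([*s2w(0,30),235],np.pi/2,st))
E
```

```text
[-0.4619343  -0.31054779  0.1939545 ] [518.20626609 261.41896648 242.33935503] [ 3.13560408 -0.00926475  1.06851502]
side lid 918 [ 556.78 -194.24  194.85] [  -0.3 -150.7] [ -29.4 -179.7] [  29.4 -120.4]
side brass 348 [553.99 -23.26 160.2 ] [-1.6 18. ] [-12.   13.6] [12.8 35.3]
side red 159 [517.87 242.69 136.66] [-39.7 298.6] [-47.4 200.8] [  8.3 310.5]
tabtop [ 0.07002704 25.4921633 ] [555.31000784 -18.00844852 174.247808  ]
top lid 775 [ 556.76 -193.43  195.07] [  -0.5 -149.7] [ -29.7 -179.8] [  28.9 -120.8]
top brass 155 [556.52 -17.33 169.68] [ 0.7 25.8] [-8.7 16.1] [14.1 36.2]
top red 24 [556.14 164.65 129.48] [  2.8 208.3] [1.000e-01 2.009e+02] [  5.4 214.9]
(array([-223.15727564,  164.77323624,    7.33935503]), np.float64(-0.502281311284863))
```

View pics/c5side.png

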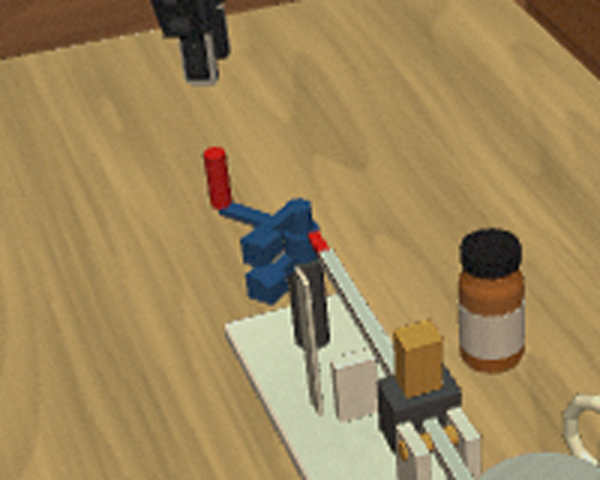

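The beam is tipped up (lid 194.85 against 204.9 locked). The +0.075 stop corresponds to 11.25 mm, so true level is a lid height of about 206.1, and the locked beam sat about 0.008 inside the jaw play. The lever is fully out. Next I move over the tab with the jaws along the beam.

Emit:
step_arm --pt "-26 19 0" --pt "-55 40 0" --pt "-84 62 0" --pt "-112 83 0" --pt "-141 104 0" --pt "-169 125 0" --pt "-198 146 0" --pt "-218 161 0" --yaw '[-0.06,-0.13,-0.2,-0.27,-0.34,-0.41,-0.48,-0.51]' --gripper '[-0.15,-0.15,-0.15,-0.15,-0.15,-0.15,-0.15,-0.15]'

```text
clock: 7.7
eef_pos: [550.4, -12.6, 235.2]
tool_rot: [-3.139, 0.002, 1.579]
force: [-0.5, -0.5, 0.4]
width: 36.3
```

Emit:
step_arm --pt "0 0 0" --pt "0 0 0" --yaw '[0,0]' --gripper '[-0.15,-0.15]'

```text
clock: 7.87
eef_pos: [550.5, -10.5, 235.3]
tool_rot: [-3.139, 0.0, 1.574]
force: [-0.6, 1.6, -0.4]
width: 35.6
```

```bash
python3 - <<'E'
from h import *
from cell import ctrl
st=ctrl.read_state()
print(st["force"],st["eef_pos"],st["tool_rot"],st["width"],st["qpos"])
print(tocmd([*s2w(0.5,27),170],np.pi/2+YW,st))
E
```

```text
[-0.60747905  1.64771526 -0.38982899] [550.53744222 -10.54739209 235.25885509] [-3.13943599e+00  3.46626291e-04  1.57438795e+00] 35.613739058933966 [-0.00321825  0.51198205 -0.04274211  1.81889341  0.02917757  0.81348833
  1.51380964]
(array([-5.96750436,  5.16573688, 65.25885509]), np.float64(-0.006608376688219453))
```

Emit:
step_arm --pt "-3 3 0" --pt "-6 5 10" --pt "-6 5 25" --pt "-6 5 30" --pt "-6 5 30" --pt "-6 5 30" --yaw '[0,0,0,0,0,0]' --gripper '[-0.15,-0.15,-0.15,-0.15,-0.15,-0.15]'

```text
clock: 8.37
eef_pos: [556.1, -13.5, 205.8]
tool_rot: [-3.14, -0.0, 1.58]
force: [-0.0, 0.4, 0.6]
width: 36.5
```

```bash
python3 - <<'E'
from h import *
from cell import ctrl,cams
st=ctrl.read_state()
print(st["force"],st["eef_pos"],st["tool_rot"],st["width"])
print(tocmd([*s2w(0.5,27),170],np.pi/2+YW,st))
d=cams.get_image("side");u,v=proj(d,[555,-15,175]).astype(int);c=d["frame"][max(v-60,0):v+60,u-70:u+70,::-1];cv2.imwrite(f"pics/c6.png",cv2.resize(c,None,fx=4,fy=4,interpolation=cv2.INTER_CUBIC))
E
```

```text
[-0.03180885  0.42435312  0.61960525] [556.06376478 -13.46404048 205.77432733] [-3.14036397e+00 -2.62819024e-04  1.58042773e+00] 36.46723093683075
(array([-3.02885671, -0.36837478, 35.77432733]), np.float64(-0.0005685991874539997))
```

View pics/c6.png

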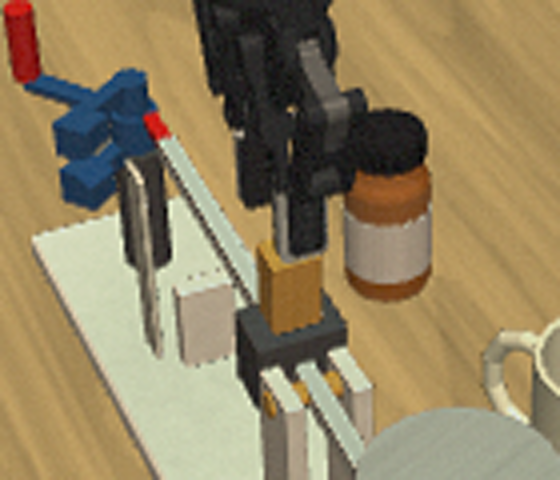

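Emit:
step_arm --pt "-2 0 0" --pt "-3 0 6" --pt "-3 0 12" --pt "-3 0 18" --pt "-3 0 20" --pt "-3 0 20" --yaw '[0,0,0,0,0,0]' --gripper '[-0.15,-0.15,-0.15,-0.15,-0.15,-0.15]'

```text
clock: 8.92
eef_pos: [555.7, -17.3, 185.4]
tool_rot: [-3.14, -0.0, 1.579]
force: [-0.1, 0.7, -0.4]
width: 36.3
```

Emit:
step_arm --pt "0 0 6" --pt "0 0 12" --pt "0 0 16" --pt "0 0 16" --yaw '[0,0,0,0]' --gripper '[-0.15,-0.15,-0.15,-0.15]'

```text
clock: 9.25
eef_pos: [555.6, -17.3, 169.2]
tool_rot: [-3.14, -0.0, 1.579]
force: [-0.2, 0.1, -0.6]
width: 36.5
```

```bash
python3 - <<'E'
from h import *
from cell import ctrl,cams
st=ctrl.read_state()
print(st["force"],st["eef_pos"],st["tool_rot"],st["width"])
d=cams.get_image("side");u,v=proj(d,[555,-15,175]).astype(int);c=d["frame"][max(v-60,0):v+60,u-70:u+70,::-1];cv2.imwrite(f"pics/c7.png",cv2.resize(c,None,fx=4,fy=4,interpolation=cv2.INTER_CUBIC))
m,P,q=lid(d);print("lid",P[m][:,2].mean())
E
```

```text
[-0.2387023   0.09534123 -0.55165072] [555.63165351 -17.31919223 169.16054664] [-3.13960126e+00 -3.42766854e-05  1.57906602e+00] 36.478241754119324
lid 194.81890718312363
```

View pics/c7.png

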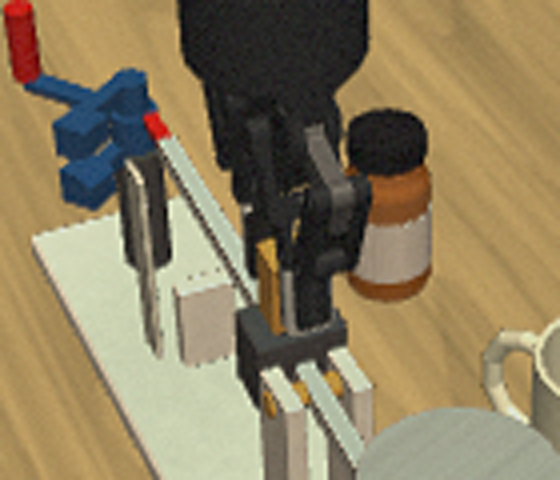

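The tab is between the fingers. I push the weight outwards along the beam.

Emit:
step_arm --pt "3 0 0" --pt "6 0 0" --pt "8 0 0" --pt "10 0 0" --pt "12 0 0" --pt "15 0 0" --pt "19 0 0" --pt "23 0 0" --yaw '[0,0,0,0,0,0,0,0]' --gripper '[-0.15,-0.15,-0.15,-0.15,-0.15,-0.15,-0.15,-0.15]'

```text
clock: 9.97
eef_pos: [556.3, 5.8, 170.4]
tool_rot: [3.141, 0.0, 1.579]
force: [-0.3, -1.4, 0.6]
width: 36.4
```

Emit:
step_arm --pt "4 0 0" --pt "8 0 0" --pt "12 0 0" --pt "16 0 0" --pt "20 0 0" --pt "23 0 0" --pt "24 0 0" --pt "24 0 0" --yaw '[0,0,0,0,0,0,0,0]' --gripper '[-0.15,-0.15,-0.15,-0.15,-0.15,-0.15,-0.15,-0.15]'

```text
clock: 10.63
eef_pos: [555.8, 30.4, 170.2]
tool_rot: [-3.141, -0.001, 1.58]
force: [0.2, 0.6, -0.5]
width: 36.4
```

```bash
cat > look.py <<'E'
import sys
from h import *
from cell import ctrl,cams
st=ctrl.read_state()
print(st["clock"],"F",st["force"].round(2),"tcp",st["eef_pos"].round(1),"scale",w2s(st["eef_pos"]).round(1),st["tool_rot"][2].round(3),st["width"])
d=cams.get_image("side")
m,P,q=lid(d);z=P[m][:,2].mean();print("lid",z,"tilt",(206.07-z)/150)
if len(sys.argv)>1:
    p=w2s(st["eef_pos"]);u,v=proj(d,[555,st["eef_pos"][1],165]).astype(int);c=d["frame"][max(v-60,0):v+60,u-70:u+70,::-1];cv2.imwrite(f"pics/{sys.argv[1]}.png",cv2.resize(c,None,fx=4,fy=4,interpolation=cv2.INTER_CUBIC))
m,P,q=brass(d)
if m.sum()>5: print("brass",m.sum(),q[m].min(0),q[m].max(0))
E
python3 look.py c8
```

```text
10.6333 F [ 0.17  0.62 -0.48] tcp [555.8  30.4 170.2] scale [ 1.1 73.9] 1.58 36.431215629998995
lid 194.81829697848477 tilt 0.07501135347676817
brass 82 [-11.90113254  49.08135296] [-1.19570787 92.33057808]
```

View pics/c8.png

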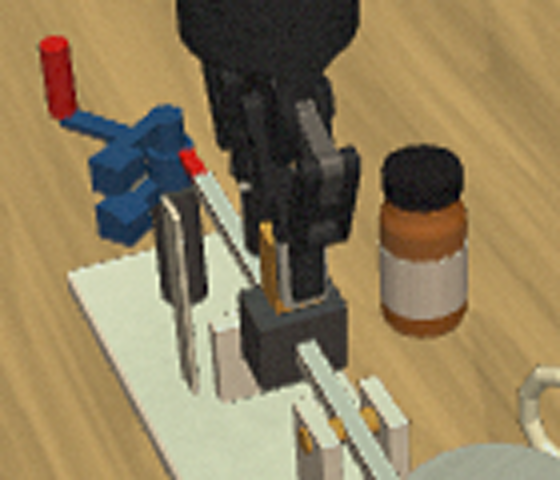

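The weight has moved out to about 54 mm and the beam is still on its stop. I continue in small pushes, watching the lid.

Emit:
step_arm --pt "3 0 0" --pt "6 0 0" --pt "8 0 0" --pt "8 0 0" --pt "8 0 0" --pt "8 0 0" --yaw '[0,0,0,0,0,0]' --gripper '[-0.15,-0.15,-0.15,-0.15,-0.15,-0.15]'

```text
clock: 11.18
eef_pos: [555.8, 38.0, 170.2]
tool_rot: [-3.142, -0.0, 1.579]
force: [0.2, 0.3, -0.1]
width: 36.1
```

```bash
python3 look.py
```

```text
11.1833 F [ 0.23  0.29 -0.12] tcp [555.8  38.  170.2] scale [ 1.2 81.5] 1.579 36.06466177609693
lid 194.8730431144852 tilt 0.0746463792367653
brass 82 [-12.09831302  60.83781291] [  0.36646278 100.95421667]
```

Emit:
step_arm --pt "3 0 0" --pt "6 0 0" --pt "8 0 0" --pt "8 0 0" --pt "8 0 0" --pt "8 0 0" --yaw '[0,0,0,0,0,0]' --gripper '[-0.15,-0.15,-0.15,-0.15,-0.15,-0.15]'

```text
clock: 11.73
eef_pos: [555.8, 45.9, 170.3]
tool_rot: [3.142, -0.0, 1.579]
force: [0.2, -0.5, -0.7]
width: 35.8
```

```bash
python3 look.py
```

```text
11.7333 F [ 0.19 -0.54 -0.66] tcp [555.8  45.9 170.3] scale [ 1.3 89.4] 1.579 35.76970562009275
lid 194.81596571654183 tilt 0.07502689522305445
brass 78 [-12.06237803  69.83636902] [ -1.31604431 110.25426578]
```

Emit:
step_arm --pt "3 0 0" --pt "6 0 0" --pt "8 0 0" --pt "8 0 0" --pt "8 0 0" --pt "8 0 0" --yaw '[0,0,0,0,0,0]' --gripper '[-0.15,-0.15,-0.15,-0.15,-0.15,-0.15]'

```text
clock: 12.28
eef_pos: [555.8, 53.9, 170.3]
tool_rot: [3.142, -0.0, 1.579]
force: [0.7, -0.5, 0.3]
width: 36.4
```

```bash
python3 look.py
```

```text
12.2833 F [ 0.66 -0.49  0.34] tcp [555.8  53.9 170.3] scale [ 1.2 97.4] 1.579 36.41486605219901
lid 194.87350015446268 tilt 0.07464333230358212
brass 78 [-12.95226712  72.02140859] [  0.52595769 116.58943689]
```

Emit:
step_arm --pt "3 0 0" --pt "6 0 0" --pt "8 0 0" --pt "8 0 0" --pt "8 0 0" --pt "8 0 0" --yaw '[0,0,0,0,0,0]' --gripper '[-0.15,-0.15,-0.15,-0.15,-0.15,-0.15]'

```text
clock: 12.83
eef_pos: [555.7, 62.0, 170.3]
tool_rot: [3.142, -0.0, 1.579]
force: [0.5, -0.8, 0.1]
width: 36.2
```

```bash
python3 look.py
```

```text
12.8333 F [ 0.46 -0.76  0.07] tcp [555.7  62.  170.3] scale [  1.3 105.4] 1.579 36.244779541278604
lid 195.52771902826433 tilt 0.07028187314490443
brass 77 [-11.80744639  82.8955735 ] [ -0.8676719  123.81952039]
```

The beam is lifting off its stop. I push 10 mm, back off and let it settle.

Emit:
step_arm --pt "3 0 0" --pt "6 0 0" --pt "8 0 0" --pt "10 0 0" --pt "10 0 0" --pt "6 0 0" --pt "4 0 0" --pt "4 0 0" --yaw '[0,0,0,0,0,0,0,0]' --gripper '[-0.15,-0.15,-0.15,-0.15,-0.15,-0.15,-0.15,-0.15]'

```text
clock: 13.55
eef_pos: [555.7, 64.7, 170.4]
tool_rot: [3.142, 0.0, 1.578]
force: [0.6, 0.1, -0.3]
width: 36.1
```

Emit:
step_arm --pt "0 0 0" --pt "0 0 0" --pt "0 0 0" --pt "0 0 0" --pt "0 0 0" --yaw '[0,0,0,0,0]' --gripper '[-0.15,-0.15,-0.15,-0.15,-0.15]'

```text
clock: 13.97
eef_pos: [555.6, 65.7, 170.3]
tool_rot: [-3.142, -0.0, 1.579]
force: [-0.3, -0.6, -0.3]
width: 36.5
```

```bash
python3 look.py c9
```

```text
13.9667 F [-0.31 -0.56 -0.32] tcp [555.6  65.7 170.3] scale [  1.3 109.2] 1.579 36.48398069341838
lid 201.5206647580242 tilt 0.03032890161317198
brass 102 [-11.93953719  89.57327418] [ -1.0301159  132.46131553]
```

View pics/c9.png

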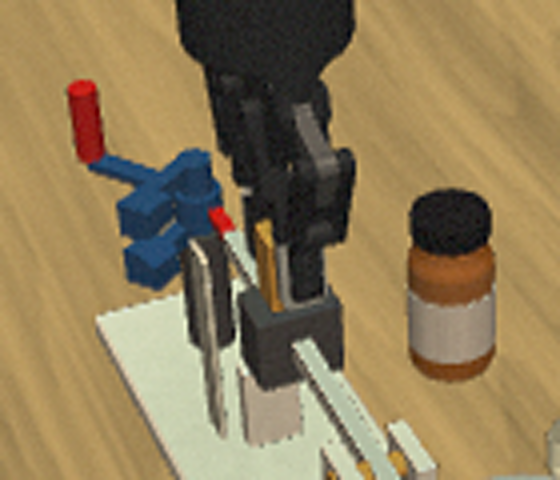

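Emit:
step_arm --pt "4 0 0" --pt "7 0 0" --pt "9 0 0" --pt "11 0 0" --pt "12 0 0" --pt "12 0 0" --pt "8 0 0" --pt "5 0 0" --yaw '[0,0,0,0,0,0,0,0]' --gripper '[-0.15,-0.15,-0.15,-0.15,-0.15,-0.15,-0.15,-0.15]'

```text
clock: 14.68
eef_pos: [555.6, 70.4, 170.3]
tool_rot: [3.141, 0.0, 1.579]
force: [0.4, 0.1, -0.8]
width: 36.1
```

Emit:
step_arm --pt "-1 0 0" --pt "-2 0 0" --pt "-2 0 0" --pt "-2 0 0" --pt "-2 0 0" --pt "-2 0 0" --pt "-2 0 0" --pt "-2 0 0" --yaw '[0,0,0,0,0,0,0,0]' --gripper '[-0.15,-0.15,-0.15,-0.15,-0.15,-0.15,-0.15,-0.15]'

```text
clock: 15.35
eef_pos: [555.6, 68.7, 170.3]
tool_rot: [-3.142, -0.0, 1.579]
force: [0.6, 0.8, 0.2]
width: 36.6
```

```bash
python3 look.py
```

```text
15.35 F [0.62 0.81 0.19] tcp [555.6  68.7 170.3] scale [  1.3 112.2] 1.579 36.5654403060255
lid 205.42166648095937 tilt 0.004322223460270796
brass 109 [-12.66762438  87.97651377] [-4.01525892e-02  1.32568264e+02]
```

Tilt is 0.004 rad, floating, with the fingers centred around the tab. I lift straight up and clear.

Emit:
step_arm --pt "0 0 -8" --pt "0 0 -20" --pt "0 0 -35" --pt "0 0 -55" --pt "0 0 -75" --pt "0 0 -80" --pt "0 0 -80" --pt "0 0 -80" --yaw '[0,0,0,0,0,0,0,0]' --gripper '[-0.15,-0.15,-0.15,-0.15,-0.15,-0.15,-0.15,-0.15]'

```text
clock: 16.07
eef_pos: [555.4, 68.6, 250.2]
tool_rot: [-3.142, -0.0, 1.579]
force: [-0.8, 1.1, 0.6]
width: 36.3
```

Emit:
step_arm --pt "0 0 0" --pt "0 0 0" --pt "0 0 0" --pt "0 0 0" --pt "0 0 0" --pt "0 0 0" --pt "0 0 0" --pt "0 0 0" --yaw '[0,0,0,0,0,0,0,0]' --gripper '[-0.3,-0.3,-0.3,-0.3,-0.3,-0.3,-0.3,-0.3]'

```text
clock: 16.73
eef_pos: [555.6, 68.7, 250.3]
tool_rot: [-3.142, -0.0, 1.579]
force: [-0.4, -0.1, -0.1]
width: 29.5
```

```bash
python3 look.py c10;python3 - <<'E'
from h import *
from cell import ctrl,cams
st=ctrl.read_state()
d=cams.get_image("side");m,P,q=red(d);t=m&(q[...,0]<-20)
print("knob",t.sum(),P[t].mean(0),q[t].mean(0),"nominal",s2w(-70*np.cos(1),245+70*np.sin(1)))
k=s2w(-70*np.cos(1),245+70*np.sin(1))
print(tocmd([*k,250],1.07,st))
E
```

```text
16.7333 F [-0.4  -0.06 -0.11] tcp [555.6  68.7 250.3] scale [  1.3 112.1] 1.579 29.51720890042206
lid 205.44110789225093 tilt 0.004192614051660447
brass 310 [-12.00662855 100.4993726 ] [ 12.3015803  122.77317496]
knob 134 [511.72462684 255.45872165 138.6449472 ] [-40.7237699  299.38967101] nominal [514.5810495  260.00139088]
(array([191.68422965, -39.5160891 ,   0.28625872]), np.float64(0.5089535630457056))
```

View pics/c10.png

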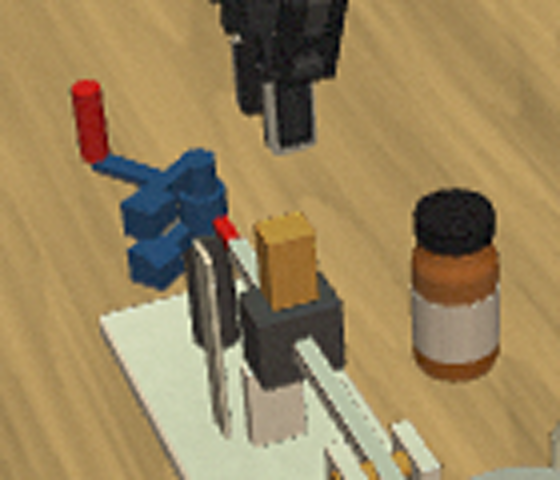

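Free and level (0.004 rad) with the gripper well clear. Now back over the knob.

Emit:
step_arm --pt "25 -5 0" --pt "55 -12 0" --pt "85 -18 0" --pt "115 -25 0" --pt "145 -31 0" --pt "170 -37 0" --pt "190 -41 0" --pt "190 -41 0" --yaw '[0.1,0.2,0.3,0.4,0.5,0.51,0.51,0.51]' --gripper '[-0.3,-0.3,-0.3,-0.3,-0.3,-0.3,-0.3,-0.3]'

```text
clock: 17.5
eef_pos: [511.0, 264.6, 250.2]
tool_rot: [-3.139, -0.003, 1.077]
force: [0.9, 0.0, -0.3]
width: 29.6
```

Emit:
step_arm --pt "0 0 15" --pt "0 0 35" --pt "0 0 55" --pt "0 0 60" --pt "0 0 60" --pt "0 0 60" --yaw '[0,0,0,0,0,0]' --gripper '[-0.3,-0.3,-0.3,-0.3,-0.3,-0.3]'

```text
clock: 18.0
eef_pos: [513.5, 258.1, 190.7]
tool_rot: [3.141, -0.0, 1.068]
force: [0.4, 1.0, 0.8]
width: 30.0
```

```bash
python3 - <<'E'
from h import *
from cell import ctrl,cams
st=ctrl.read_state()
print(st["force"],st["eef_pos"],st["tool_rot"],tocmd([513,258.5,145.5],1.07,st))
d=cams.get_image("side");u,v=proj(d,[514,260,160]).astype(int);c=d["frame"][max(v-60,0):v+60,u-70:u+70,::-1];cv2.imwrite(f"pics/c11.png",cv2.resize(c,None,fx=4,fy=4,interpolation=cv2.INTER_CUBIC))
E
```

```text
[0.39995475 1.0265682  0.77175904] [513.51716866 258.05084396 190.73571815] [ 3.14131099e+00 -2.05181235e-04  1.06844326e+00] (array([ 0.14465259, -0.6695373 , 45.23571815]), np.float64(-0.0015567363001447454))
```

View pics/c11.png

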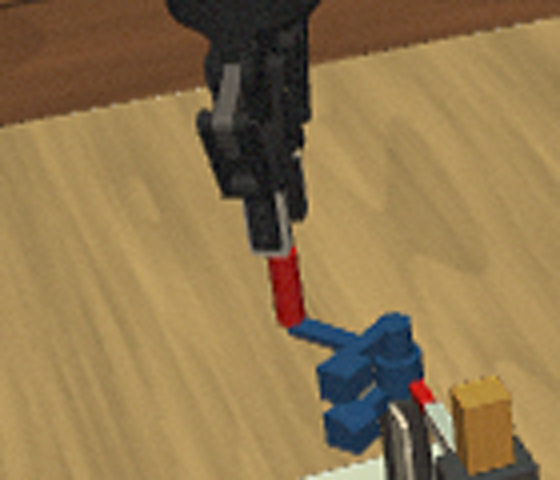

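The same relation between finger and knob as before (finger tip at (268,250), knob below it). I lower over it.

Emit:
step_arm --pt "0 -1 6" --pt "0 -1 12" --pt "0 -1 18" --pt "0 -1 24" --pt "0 -1 24" --yaw '[0,0,0,0,0]' --gripper '[-0.3,-0.3,-0.3,-0.3,-0.3]'

```text
clock: 18.47
eef_pos: [511.4, 258.4, 164.9]
tool_rot: [-3.14, 0.002, 1.069]
force: [-0.2, -0.2, -0.9]
width: 29.5
```

Emit:
step_arm --pt "0 0 6" --pt "0 0 12" --pt "0 0 18" --pt "0 0 21" --pt "0 0 21" --yaw '[0,0,0,0,0]' --gripper '[-0.3,-0.3,-0.3,-0.3,-0.3]'

```text
clock: 18.88
eef_pos: [511.7, 258.5, 144.3]
tool_rot: [-3.141, 0.001, 1.069]
force: [0.0, -0.4, 0.0]
width: 30.1
```

```bash
python3 - <<'E'
from h import *
from cell import ctrl,cams
st=ctrl.read_state()
print(st["force"],st["eef_pos"],st["tool_rot"])
yaw=1.07;tx=np.array([np.cos(yaw),np.sin(yaw)])
p0=st["eef_pos"]
for a in np.arange(1.0,-.01,-.1):
    k=s2w(-70*np.cos(a),245+70*np.sin(a))+[0.5,0.5]; p=k-7*tx
    print(round(a,1),tocmd([*p,p0[2]],yaw,st)[0].round(1))
E
```

```text
[ 0.01054443 -0.37449102  0.03420789] [511.65522693 258.49877506 144.29030388] [-3.14059643e+00  1.48066227e-03  1.06893417e+00]
1.0 [-3.6  2.   0. ]
0.9 [-9.9 -0.9  0. ]
0.8 [-16.5  -3.2   0. ]
0.7 [-23.3  -4.9   0. ]
0.6 [-30.3  -5.9   0. ]
0.5 [-37.3  -6.1   0. ]
0.4 [-44.2  -5.7   0. ]
0.3 [-51.1  -4.6   0. ]
0.2 [-57.9  -2.7   0. ]
0.1 [-64.4  -0.3   0. ]
0.0 [-70.7   2.9   0. ]
```

Emit:
step_arm --pt "-4 0 0" --pt "-8 -1 0" --pt "-12 -2 0" --pt "-17 -3 0" --pt "-22 -5 0" --pt "-27 -6 0" --pt "-32 -6 0" --pt "-37 -6 0" --yaw '[0,0,0,0,0,0,0,0]' --gripper '[-0.3,-0.3,-0.3,-0.3,-0.3,-0.3,-0.3,-0.3]'

```text
clock: 19.55
eef_pos: [488.8, 228.6, 145.5]
tool_rot: [3.141, 0.0, 1.069]
force: [0.6, 2.8, 0.5]
width: 29.9
```

Emit:
step_arm --pt "-2 0 0" --pt "-4 0 0" --pt "-6 0 0" --pt "-7 0.5 0" --yaw '[0,0,0,0]' --gripper '[-0.3,-0.3,-0.3,-0.3]'

```text
clock: 19.88
eef_pos: [486.2, 222.4, 145.3]
tool_rot: [3.142, 0.0, 1.069]
force: [-0.3, 2.4, 0.5]
width: 30.3
```

```bash
python3 - <<'E'
from h import *
from cell import ctrl,cams
st=ctrl.read_state()
print(st["force"],st["eef_pos"],st["tool_rot"])
d=cams.get_image("side");u,v=proj(d,[514,230,150]).astype(int);c=d["frame"][max(v-60,0):v+60,u-70:u+70,::-1];cv2.imwrite(f"pics/c12.png",cv2.resize(c,None,fx=4,fy=4,interpolation=cv2.INTER_CUBIC))
m,P,q=lid(d);print("lid",P[m][:,2].mean())
E
```

```text
[-0.34889988  2.35265518  0.54837708] [486.20751953 222.37923897 145.29412246] [3.14150737e+00 2.55130003e-04 1.06858186e+00]
lid 205.48539153357518
```

View pics/c12.png

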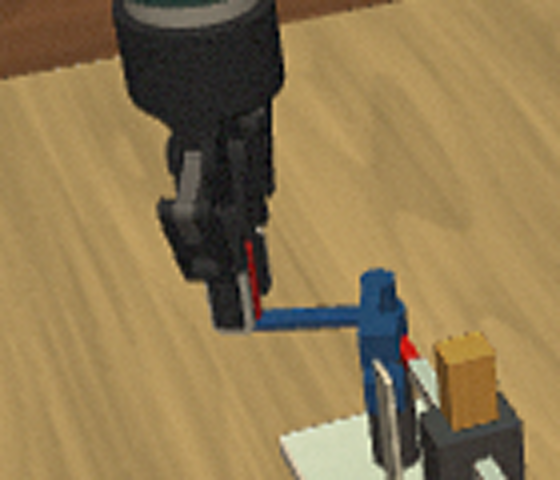

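Lever at about 0.4 rad, force 2.4 N, beam level with the tongue about to enter the jaws. I carry on in small steps and check the force.

Emit:
step_arm --pt "-2 0 0" --pt "-4 0.5 0" --pt "-6 1 0" --pt "-7 1 0" --yaw '[0,0,0,0]' --gripper '[-0.3,-0.3,-0.3,-0.3]'

```text
clock: 20.27
eef_pos: [483.6, 215.9, 145.2]
tool_rot: [-3.141, 0.0, 1.069]
force: [0.1, 1.8, -0.5]
width: 30.2
```

Emit:
step_arm --pt "-2 0.5 0" --pt "-4 1 0" --pt "-6 1.5 0" --pt "-7 2 0" --yaw '[0,0,0,0]' --gripper '[-0.3,-0.3,-0.3,-0.3]'

```text
clock: 20.6
eef_pos: [481.9, 208.7, 145.3]
tool_rot: [-3.141, 0.0, 1.069]
force: [-0.3, 2.3, 1.5]
width: 29.7
```

Emit:
step_arm --pt "-2 0.5 0" --pt "-4 1 0" --pt "-6 2 0" --pt "-6 2.5 0" --yaw '[0,0,0,0]' --gripper '[-0.3,-0.3,-0.3,-0.3]'

```text
clock: 20.93
eef_pos: [481.3, 201.9, 145.3]
tool_rot: [-3.142, 0.001, 1.069]
force: [-0.7, 0.5, 0.3]
width: 29.9
```

```bash
python3 - <<'E'
from h import *
from cell import ctrl,cams
st=ctrl.read_state()
print(st["force"],st["eef_pos"],st["tool_rot"])
yaw=1.07;tx=np.array([np.cos(yaw),np.sin(yaw)])
k=st["eef_pos"][:2]+7*tx;h=s2w(0,245);print(np.arctan2(k[1]-h[1],h[0]-k[0]),np.hypot(*(k-h)))
d=cams.get_image("side");u,v=proj(d,[514,210,150]).astype(int);c=d["frame"][max(v-60,0):v+60,u-70:u+70,::-1];cv2.imwrite(f"pics/c13.png",cv2.resize(c,None,fx=4,fy=4,interpolation=cv2.INTER_CUBIC))
m,P,q=lid(d);print("lid",P[m][:,2].mean())
E
```

```text
[-0.74828314  0.52111172  0.25631506] [481.25509805 201.93786684 145.28523863] [-3.14151561e+00  6.98736552e-04  1.06851793e+00]
0.09608411640525569 68.70196544864446
lid 205.47083804291123
```

View pics/c13.png

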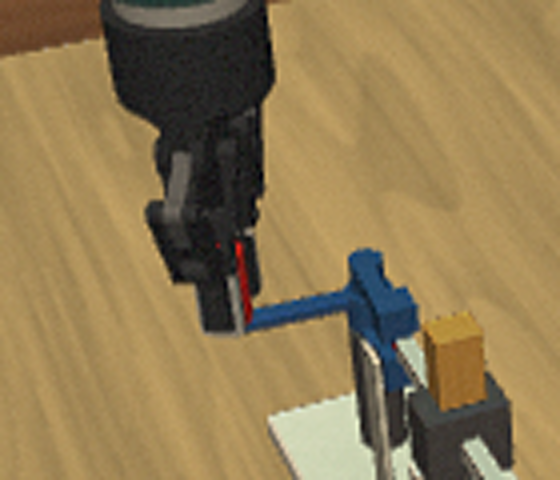

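No jam: about 0.1 rad to go. I make the last millimetres in 1–2 mm steps until it meets the stop.

Emit:
step_arm --pt "-1 0.5 0" --pt "-2 1 0" --pt "-3 1.5 0" --pt "-3 1.5 0" --yaw '[0,0,0,0]' --gripper '[-0.3,-0.3,-0.3,-0.3]'

```text
clock: 21.32
eef_pos: [481.2, 199.1, 145.3]
tool_rot: [-3.142, 0.0, 1.069]
force: [-0.7, 0.7, 0.2]
width: 29.7
```

Emit:
step_arm --pt "-1 0.5 0" --pt "-2 1 0" --pt "-2 1 0" --yaw '[0,0,0]' --gripper '[-0.3,-0.3,-0.3]'

```text
clock: 21.57
eef_pos: [481.2, 197.5, 145.3]
tool_rot: [-3.141, -0.001, 1.069]
force: [-0.3, 3.3, -0.3]
width: 30.1
```

Emit:
step_arm --pt "-1 0.5 0" --pt "-1 0.5 0" --pt "-1 0.5 0" --yaw '[0,0,0]' --gripper '[-0.3,-0.3,-0.3]'

```text
clock: 21.82
eef_pos: [481.2, 197.3, 145.3]
tool_rot: [-3.141, -0.002, 1.07]
force: [-0.2, 5.6, -1.1]
width: 29.4
```

The stop is felt: 5.6 N and no further advance. I back off to centre, lift away and check.

Emit:
step_arm --pt "3 -1 0" --pt "8 -2 0" --pt "8 -2 0" --pt "8 -2 -10" --pt "8 -2 -35" --pt "8 -2 -65" --pt "8 -2 -95" --pt "8 -2 -110" --yaw '[0,0,0,0,0,0,0,0]' --gripper '[-0.3,-0.3,-0.3,-0.3,-0.3,-0.3,-0.3,-0.3]'

```text
clock: 22.48
eef_pos: [484.6, 203.7, 259.3]
tool_rot: [3.138, -0.004, 1.068]
force: [-0.1, -0.7, -1.5]
width: 29.8
```

Emit:
step_arm --pt "20 0 -10" --pt "40 0 -20" --pt "60 0 -30" --pt "60 0 -30" --pt "60 0 -30" --pt "60 0 -30" --yaw '[0,0,0,0,0,0]' --gripper '[-0.3,-0.3,-0.3,-0.3,-0.3,-0.3]'

```text
clock: 22.98
eef_pos: [511.5, 255.2, 285.2]
tool_rot: [-3.141, 0.002, 1.068]
force: [0.1, -1.0, -0.6]
width: 29.9
```

```bash
python3 look.py; python3 - <<'E'
from h import *
from cell import ctrl,cams
d0=dict(np.load("side0.npz"));d=cams.get_image("side")
for D in(d0,d):
    m,P,q=red(D);t=m&(q[...,0]<-20);print("knob",t.sum(),q[t].mean(0))
    m,P,q=lid(D);print("lid",P[m].mean(0))
cv2.imwrite("pics/fin.png",d["frame"][:,:,::-1])
c=d["frame"][130:310,190:390,::-1];cv2.imwrite("pics/finc.png",cv2.resize(c,None,fx=3,fy=3,interpolation=cv2.INTER_CUBIC))
E
```

```text
22.9833 F [ 0.06 -0.96 -0.6 ] tcp [511.5 255.2 285.2] scale [-40.9 299.1] 1.068 29.92505264038892
lid 205.45143905887173 tilt 0.00412373960752177
brass 309 [-11.7860514 100.9655735] [ 12.49265409 123.01947367]
knob 147 [-70.10075902 243.7998247 ]
lid [ 556.77169278 -194.09351906  204.89379215]
knob 144 [-70.05736509 242.05950141]
lid [ 556.71977603 -194.18333342  205.49171301]
```

View pics/finc.png

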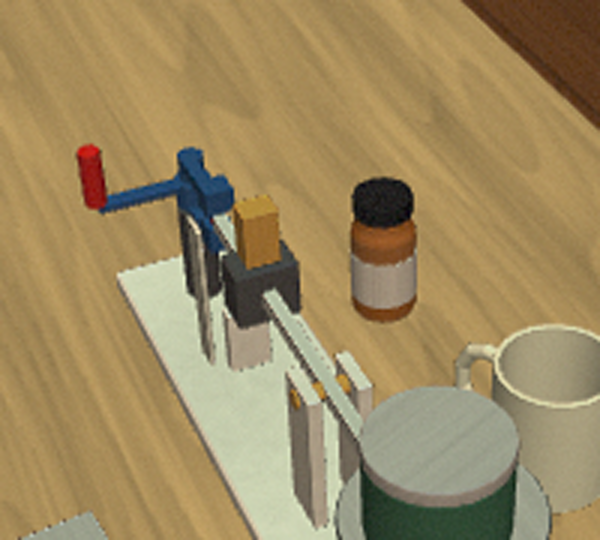

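View pics/fin.png

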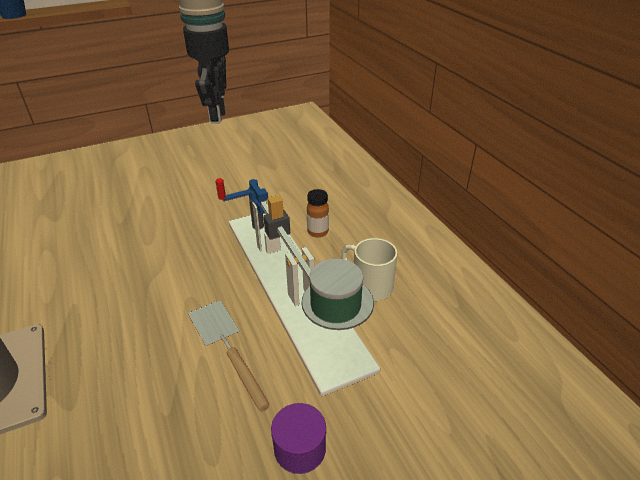

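The knob is back at or slightly past its starting place, at (221,188). The beam is level and the tin, mug, jar and spatula look unmoved. I hand in.

```bash
python3 -c "
from cell import ctrl
print(ctrl.finish_job())"
```

```text
the job is handed in; nothing more can be done
None
```

I swung the lever out to about 1.0 rad and the beam tipped onto its stop. I then slid the weight out to roughly 98 mm along its travel, until the beam floated at about +0.004 rad with the gripper clear of it. Then I pushed the lever home onto its stop and handed the job in at about 23 s. Everything was pushed, never gripped, and the highest end-of-move force reading was 5.6 N, at the home stop.

Last checks before handing in:
- **Lever:** the knob measured within 2 mm of its start position, about 0.025 rad past it, so fully home.
- **Beam:** level at about +0.004 rad. I read the tilt from the height of the tin's lid.
- **Tin and bystanders:** the lid was still centred on the pan. By eye, the mug, jar and spatula were where they started; I did not measure them.
- **Gripper:** well clear of everything.

One disagreement: at the start the locked beam's lid read 1.2 mm (0.008 rad) below the level I worked out from the beam's stop. I put that down to play in the lever's jaws. By either reference the beam is well within the 0.025 rad limit.

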